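Load the heat-sink feed magazine

TASK

Load the feed magazine with the two finned heat sinks, one standing on the bench and one in the grey rack: pull the sprung follower back until its catch holds it and let go, stand both sinks upright on the track's floor, broad faces square to the track (lower them in gently, do not drop them), then press the catch so that the follower closes and packs them against the outfeed stop. Leave the two plain unfinned blocks in their slots and do not disturb the foil tape roll.

Things in the scene. Friction and masses are not known exactly. Their poses are not given: they have to be found in the camera images.
- magazine: Fixed aluminium feed track on a dark base. Origin: underside near its middle; +x along the track from the outfeed stop (inner face at x = -100 mm) to the rear, +y the side with the catch. Base plate x -108 to 100, y -48 to 48 mm, fixed. Track floor 8 mm above the bench, inner width 67 mm. The stop and, from x = -100 to 20, the side walls reach 90 mm above the bench, flared lips 94 mm.
- track (a point): Point on the track's floor, midway across, at x = -40 mm in the magazine's frame: the middle of the space that is free while the follower is held back (x = -100 to 20 mm). The walls stand 12 mm higher than a sink in the track and leave no room for fingers at its narrow sides; fingers fit only at its broad faces, along the track.
- follower (a joint): Position (m) of the sprung follower along the magazine's +x. 0: closed, pushing face at x = -90 mm. Pulled to 0.110 (face at x = 20 mm) it passes the catch, which holds it by itself; hard stop 0.118. Spring 5.5 to 8 N toward closed, damped by 55 N per m/s: let go, it closes gently in about 1 s. With both sinks packed it stands at 0.030.
- fin_top (a point): Middle of the top of the follower's upright dark pull fin, 117 mm above the bench. The fin is 10 mm thick along the track, 34 mm wide, 55 mm behind the pushing face; free on both sides for 60 mm down (44 mm clear to the face plate, whose top is 75 mm above the bench).
- catch (a joint): Angle (rad) of the catch lever on the +y side of the magazine. 0: up (it springs back up); 0.23: fully down. It is pushed down by the follower's pin for a moment as the follower is pulled past; the follower is let go when the lever is pressed down beyond about 0.15.
- thumb_pad (a point): Middle of the top of the catch lever's dark thumb pad, 22 x 32 mm, 60 mm above the bench when up, at x = 108, y = 58 mm in the magazine's frame. Press it straight down by 18 to 20 mm (about 4 N, the stop then is hard) to let the follower go.
- rack: Fixed grey plastic rack, 118 x 74 x 76 mm. Origin: underside centre. Three slots at x = -34, 0, 34 mm, floor 8 mm above the bench, each between 34 mm wide (y) dividers 76 mm high: a block in it shows only its two 20 mm wide narrow sides, which stand out 13 mm beyond the dividers at +y and -y. A low lip 13 mm high runs along both y edges of the rack.
- sink_a: Finned aluminium heat sink, 20 (x) x 60 (y) x 70 mm (z), about 0.13 kg. Origin: underside centre. Broad faces look along x (one flat, one with upright fins, whose tips count as a flat face), narrow sides along y. Stands upright in one of the rack's three slots, axes as the rack's. Either broad face may go first in the track.
- sink_b: The other heat sink, the same, standing upright by itself on the bench beside the magazine.
- foil_roll: Roll of foil tape lying flat, 58 mm across, 15 mm high, origin underside centre. Bystander.
- blank_a: Plain unfinned aluminium block, size, origin and axes as a sink, in one of the other slots of the rack; stays there. Bystander.
- blank_b: Plain unfinned aluminium block, size, origin and axes as a sink, in one of the other slots of the rack; stays there. Bystander.
There are look-alikes about, which are no part of the job. What is shaped like the sink_a but red is not meant.

How it is judged:
By the outcome, as a careful person would: the job done as asked, in the order asked, and still so for the second after the job is handed in, with the robot touching nothing.
It also fails if it takes over 70 s, if anything falls off the work surface, if the arm or the gripper's body presses on something with over 40 N, if the wrist force passes 120 N, or if a joint passes its speed limit or range.

ROBOT

A 6-joint arm with a two-finger parallel gripper is mounted at the origin on the work surface; the furniture and walls round the work are solid. World frame = base frame: x ahead of the robot, y to its left, z up, the work surface at z = 0. Lengths are in m, angles in degrees, forces in N, time in s.
With the tool pointing down it reaches from about 0.325 to 0.85 m from the base axis. Payload 4.4 kg.
Tool frame: the origin (TCP) lies between the finger pads; the fingertips stand 11 mm ahead of it and the grasp point (between the pads) lies 8 mm behind it; z points along the fingers, y is the line along which they close (so a half turn about z gives the same grasp; the last joint's range is limited). The gripper opens to 94 mm and grips with 3 to 60 N. Pads are 16 mm wide; open, the fingers measure 119 mm over their backs; the gripper's body (75 mm by 177 mm) begins 78 mm behind the grasp point.
Start: joints at [-72.565, 11.837, 88.321, -0, 79.842, -8.623], TCP at [0.253, -0.517, 0.216] pointing down, gripper open.
Joint ranges: [-156.59, 156.59], [-49.26, 127.26], [12.9, 141.05], [-63.56, 243.56], [4.71, 150.69], [-161.64, 161.64]. Speed limits (degrees/s): [159.86, 159.86, 180, 180, 180, 180].

INTERFACE

Orientations are given as a 3x3 rotation matrix whose columns are the frame's x, y, z axes.
In Python, from station import state, grab_frame, finish_job gives the robot as it stands.
- The arm moves only by the shell command python3 -m pendant 'ROWS'. ROWS is JSON, a list of rows, each an object with "fingers": the opening, from -1 (shut) to 1 (fully open); "delta_pos": the shift along the tool's x, y, z in cm, a list of three; "twist": the turn about the tool's z in rad. A call has exactly 8 rows; each row is the pose to reach, as a shift and turn from the pose commanded when the call began, along the tool's axes at that moment; what a row does not reach only later rows make up. A row lasts 1/10 s, in which the tool goes at most 50 mm and 8.59 degrees, less where a joint would pass 70% of its speed; a pose out of reach is approached as far as the arm can. A call with a gripper value outside its range is refused whole. The fingers move at their own pace and stop on an object; the grip force is fixed at half the most. Time passes only in rows, so rows that repeat a pose let the fingers close, or fill a call up. It gives the time, the measured TCP pose, the force, the opening and the grip force at its end, in the units of the state.
- state(): the state, without advancing time (a new reading comes with each control period).
- grab_frame(name): name is "scene" or "top" or "wrist"; returns a dict with "color" (420x560x3 uint8, blue, green, red), "camera_matrix" (3x3 intrinsics, pixels), "world_to_cam" (4x4, takes a point from world to camera coordinates). Camera axes: x right, y down, z forward; pixel columns grow to the right and rows downward; lengths in m; the calibration is good to about 2 mm. A picture is of the moment at which its call begins. There is no depth.
- finish_job(): hands the job in; it is judged then, once.
The state is a dict: "clock": time; "joint_pos": joint angles; "joint_vel": joint speeds; "tau": joint torques, N m; "tcp_pos": TCP position; "eef_rot": TCP orientation; "ft_force": force on the tool from outside, world axes, zero at the start; "moment": the same for the moment, N m; "gripper_width": opening from 0.0 (shut) to 1.0 (fully open); "gripper_force": force on a finger pad.
Only numpy, scipy, OpenCV 4.12 (cv2) and the standard library are available. Lean on these libraries where they do the work, as an engineer would, in place of code of your own. Each camera call takes 0.05 s, during which the arm holds its last target. There are 200 camera calls.

## Working session

There is one attempt and no reset: what is moved stays moved. The work goes in short steps, Python scripts to look and compute and a shell command to move; the robot and the scene stay as the last step left them, time stands still between calls to the robot, and variables do not carry over. Pictures are saved under pics/ and viewed, at most 10 in all, crops included, and the job is handed in when it is done.

```bash
mkdir -p pics; cat > h.py <<'E'
import numpy as np, cv2
from station import state, grab_frame
def grab(n,f):
    g=grab_frame(n); cv2.imwrite(f'pics/{f}.png',g['color']); np.savez(f'pics/{f}.npz',**g); return g
def ray(g,u,v,z):
    K=np.array(g['camera_matrix']);T=np.array(g['world_to_cam']);R=T[:3,:3];c=-R.T@T[:3,3]
    d=R.T@np.linalg.inv(K)@[u,v,1]; return c+d*(z-c[2])/d[2]
def proj(g,p):
    K=np.array(g['camera_matrix']);T=np.array(g['world_to_cam'])
    q=K@(T[:3,:3]@np.array(p)+T[:3,3]); return q[:2]/q[2]
E
python3 - <<'E'
from h import *
np.set_printoptions(precision=4,suppress=True)
a=grab('scene','s0');b=grab('top','t0')
for g in(a,b):
    T=np.array(g['world_to_cam']);print(-T[:3,:3].T@T[:3,3],T[2,:3],g['camera_matrix'][0])
s=state();print(s)
E
```

```text
[0.1071 0.6842 0.7229] [ 0.4325 -0.5791 -0.6911] [475.8148   0.     278.7787]
[0.3334 0.1788 0.9179] [ 0.1692  0.0039 -0.9856] [395.7483   0.     284.0804]
{'clock': 0.1, 'joint_pos': array([-72.5665,  11.8797,  88.3959,   0.0003,  79.8409,  -8.6226]), 'joint_vel': array([-0.0137, -0.1915, -0.2353,  0.0286, -0.0803, -0.0202]), 'tau': array([ -0.0002, -37.1862, -28.2293,   0.0701,   0.0312,  -0.    ]), 'tcp_pos': array([ 0.2524, -0.5159,  0.2154]), 'eef_rot': array([[ 0.8984,  0.4392, -0.0006],
       [ 0.4392, -0.8984,  0.0019],
       [ 0.0003, -0.002 , -1.    ]]), 'ft_force': array([-0.6058, -0.8762, -0.3724]), 'moment': array([ 0.0205, -0.0738, -0.0066]), 'gripper_force': 0.0, 'gripper_width': 1.0032444123712903}
```

View pics/t0.png

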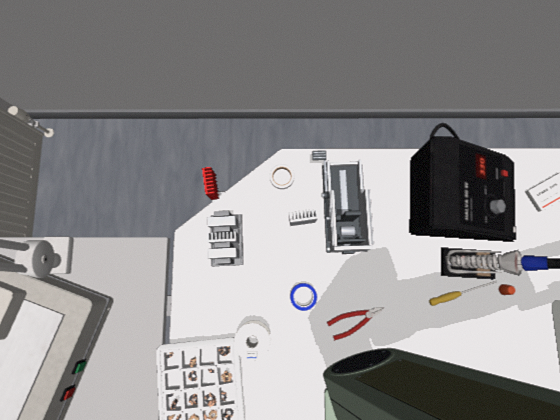

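View pics/s0.png

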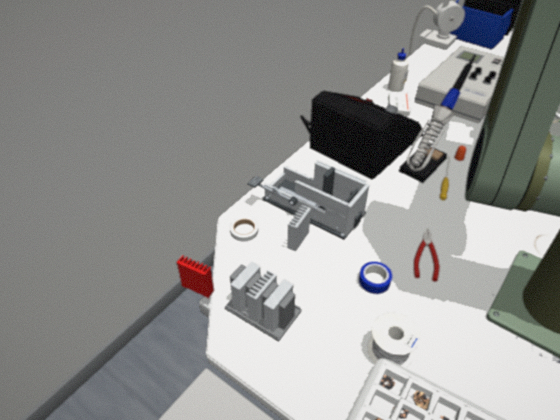

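The top view shows the magazine at about (347,205) with its catch pad at (319,155), sink_b at (302,216), the rack at (225,237), the foil roll at (282,177) and a red decoy at (209,182). The scene view shows the same things. Next I'll zoom in on both.

```bash
python3 - <<'E'
from h import *
np.set_printoptions(precision=4,suppress=True)
t=np.load('pics/t0.npz');s=np.load('pics/s0.npz')
c=t['color'][140:280,190:390];cv2.imwrite('pics/t0c.png',cv2.resize(c,None,fx=4,fy=4,interpolation=cv2.INTER_CUBIC))
c=s['color'][150:345,200:400];cv2.imwrite('pics/s0c.png',cv2.resize(c,None,fx=3,fy=3,interpolation=cv2.INTER_CUBIC))
for u,v in [(347,205),(319,155),(302,216),(225,237),(282,177)]: print(ray(t,u,v,0.07))
E
```

```text
[0.4867 0.0452 0.07  ]
[0.5998 0.1043 0.07  ]
[0.4626 0.1433 0.07  ]
[0.4173 0.3091 0.07  ]
[0.5496 0.1866 0.07  ]
```

View pics/t0c.png

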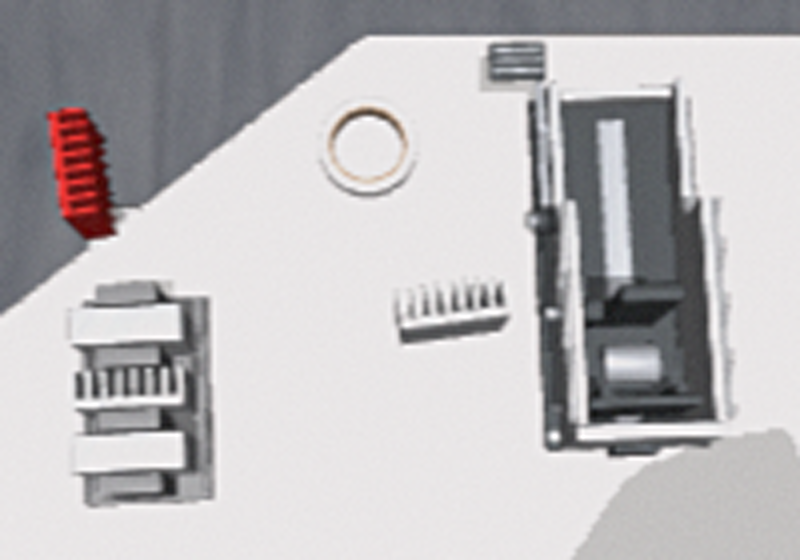

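View pics/s0c.png

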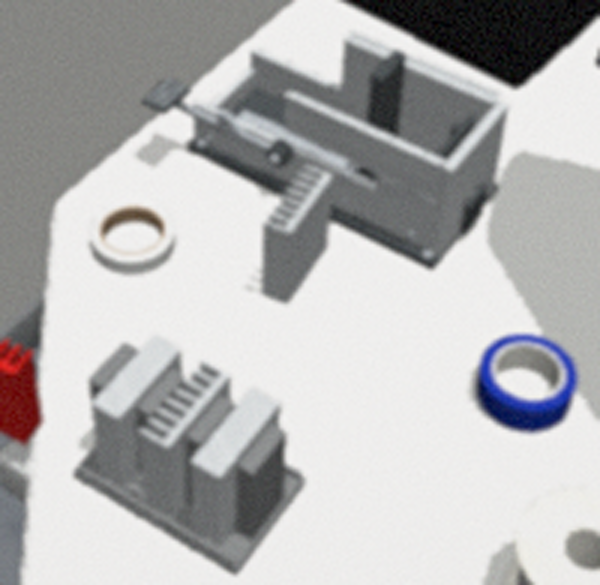

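The zoomed views show that magazine +x points roughly along world +x, with the stop at the near end and the catch at +y. The finned sink is in the rack's middle slot. I'll move over the magazine for a closer wrist view.

```bash
python3 -m pendant '[{"fingers":1,"delta_pos":[1,-1,-3],"twist":-0.1},{"fingers":1,"delta_pos":[3,-3,-6],"twist":-0.25},{"fingers":1,"delta_pos":[6,-6,-8],"twist":-0.4},{"fingers":1,"delta_pos":[9,-9,-10],"twist":-0.55},{"fingers":1,"delta_pos":[12,-12,-12],"twist":-0.7},{"fingers":1,"delta_pos":[15,-15,-14],"twist":-0.85},{"fingers":1,"delta_pos":[18,-18,-16],"twist":-1.0},{"fingers":1,"delta_pos":[21,-21,-16],"twist":-1.117}]'
python3 -m pendant '[{"fingers":1,"delta_pos":[3,1,0],"twist":0},{"fingers":1,"delta_pos":[7,2,0],"twist":0},{"fingers":1,"delta_pos":[11,3,0],"twist":0},{"fingers":1,"delta_pos":[15,4,0],"twist":0},{"fingers":1,"delta_pos":[19,5,0],"twist":0},{"fingers":1,"delta_pos":[23,5,0],"twist":0},{"fingers":1,"delta_pos":[26,5,0],"twist":0},{"fingers":1,"delta_pos":[28,5,0],"twist":0}]'
python3 - <<'E'
from h import *
np.set_printoptions(precision=4,suppress=True)
g=grab('wrist','w1');T=g['world_to_cam'];print(-T[:3,:3].T@T[:3,3],T[2,:3],g['camera_matrix'][0])
s=state();print(s['tcp_pos'],s['eef_rot'],s['joint_pos'])
E
```

```text
clock: 0.9
tcp_pos: [0.35, -0.2348, 0.3794]
eef_rot: [[-0.006, 1.0, 0.004], [1.0, 0.006, -0.004], [-0.004, 0.004, -1.0]]
ft_force: [0.7, -0.3, 0.5]
gripper_width: 1.002
gripper_force: 0.0
clock: 1.7
tcp_pos: [0.3981, 0.0465, 0.3761]
eef_rot: [[-0.003, 1.0, -0.001], [1.0, 0.003, 0.0], [0.0, -0.001, -1.0]]
ft_force: [0.1, 0.2, 0.4]
gripper_width: 0.998
gripper_force: 0.0
[0.3983 0.1137 0.5439] [-0.0003 -0.2326 -0.9726] [325.0662   0.     279.7983]
[0.398  0.0482 0.3761] [[-0.0053  1.     -0.0006]
 [ 1.      0.0054  0.0026]
 [ 0.0026 -0.0006 -1.    ]] [ -5.6307 -14.832   95.9245   0.1484  98.9593  -5.9142]
```

View pics/w1.png

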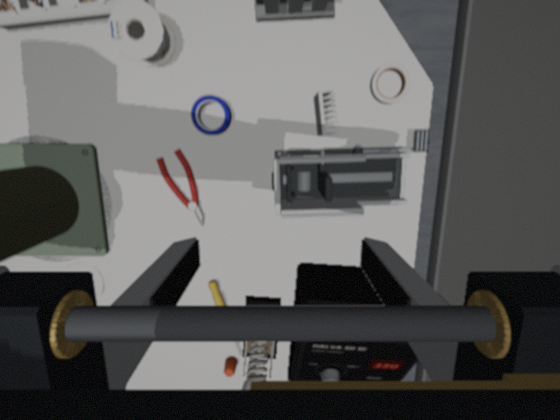

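The wrist view shows the magazine at cols 275-405, rows 148-212, with sink_b at (326,112), the foil roll at (388,84), and image up = +y, right = +x. I'll go lower for better resolution.

```bash
python3 -m pendant '[{"fingers":1,"delta_pos":[-0.5,1,2],"twist":0},{"fingers":1,"delta_pos":[-1,2,4],"twist":0},{"fingers":1,"delta_pos":[-1.5,3,6],"twist":0},{"fingers":1,"delta_pos":[-2,4,8],"twist":0},{"fingers":1,"delta_pos":[-2.5,5,10],"twist":0},{"fingers":1,"delta_pos":[-2.5,5,12],"twist":0},{"fingers":1,"delta_pos":[-2.5,5,13],"twist":0},{"fingers":1,"delta_pos":[-2.5,5,13],"twist":0}]'
python3 - <<'E'
from h import *
np.set_printoptions(precision=4,suppress=True)
g=grab('wrist','w2');T=g['world_to_cam'];print(-T[:3,:3].T@T[:3,3],T[2,:3])
c=g['color'][0:280,150:470];cv2.imwrite('pics/w2c.png',cv2.resize(c,None,fx=2.5,fy=2.5-.36,interpolation=cv2.INTER_CUBIC) if 0 else cv2.resize(c,None,fx=2.1,fy=2.1,interpolation=cv2.INTER_CUBIC))
s=state();print(s['tcp_pos'],s['eef_rot'],s['joint_pos'])
E
```

```text
clock: 2.55
tcp_pos: [0.4473, 0.0193, 0.2446]
eef_rot: [[-0.001, 1.0, -0.004], [1.0, 0.001, 0.001], [0.001, -0.004, -1.0]]
ft_force: [-0.9, 0.0, 0.3]
gripper_width: 1.001
gripper_force: 0.0
[0.4483 0.0864 0.4124] [-0.0043 -0.2326 -0.9726]
[0.4482 0.0193 0.246 ] [[-0.0007  1.     -0.0015]
 [ 1.      0.0007  0.0001]
 [ 0.0001 -0.0015 -1.    ]] [ -8.6151  -5.3152 102.8645  -0.0048  82.5388  -8.6572]
```

View pics/w2c.png

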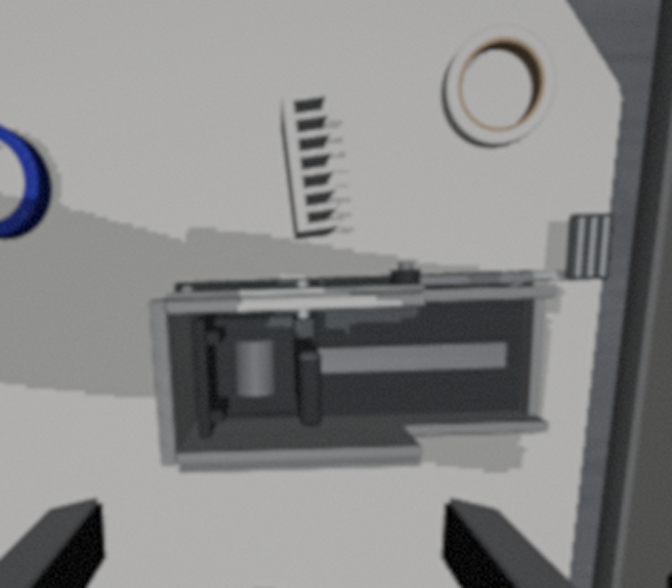

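The close view, in crop coordinates at 2.1x, shows:
- Stop: u 152-175.
- Wall lips: v ~300 and ~460.
- Fin top: around (310,387).
- Thumb pad: (590,246).
- sink_b: top from (290,98) to (330,235).
- Foil roll: (498,85).

I'll fit the edges numerically.

```bash
cat >> h.py <<'E'
def rect(g,z,x0,x1,y0,y1,s=2000):
    "image resampled on plane z; row = x, col = y, 1/s m per px"
    c=np.float32([[x0,y0],[x1,y0],[x1,y1],[x0,y1]])
    src=np.float32([proj(g,(a,b,z)) for a,b in c])
    dst=np.float32([[(b-y0)*s,(a-x0)*s] for a,b in c])
    M=cv2.getPerspectiveTransform(src,dst)
    return cv2.warpPerspective(g['color'],M,(int((y1-y0)*s),int((x1-x0)*s)),flags=cv2.INTER_CUBIC)
E
python3 - <<'E'
from h import *
np.set_printoptions(precision=4,suppress=True,linewidth=200)
g=np.load('pics/w2.npz')
cp=lambda u,v,z:ray(g,150+u/2.1,v/2.1,z)
for n,a in dict(stopTL=(152,300,.09),stopBL=(163,465,.09),upL=(250,300,.094),upR=(400,295,.094),loL=(250,460,.094),loR=(400,456,.094),fin=(310,387,.117),pad=(590,246,.06),sb1=(306,99,.07),sb2=(318,234,.07),roll=(498,85,.015)).items(): print(n,cp(*a))
r=cv2.cvtColor(rect(g,.094,.38,.52,-.02,.12,1000),cv2.COLOR_BGR2GRAY)
for i in range(20,120,14):
    print(.38+i/1000, 'hi', r[i-3:i+4,90:118].mean(0).astype(int)); print('    lo', r[i-3:i+4,8:40].mean(0).astype(int))
E
```

```text
stopTL [0.391 0.078 0.09 ]
stopBL [ 0.3932 -0.001   0.09  ]
upL [0.4365 0.0782 0.094 ]
upR [0.5048 0.0805 0.094 ]
loL [0.436  0.0027 0.094 ]
loR [0.5082 0.0049 0.094 ]
fin [0.4632 0.0417 0.117 ]
pad [0.6038 0.1037 0.06  ]
sb1 [0.4619 0.1681 0.07  ]
sb2 [0.4684 0.1086 0.07  ]
roll [0.5659 0.188  0.015 ]
0.4 hi [ 69  71  86 108 122 126 127 119 102  98 114 124 124 122 122 125 133 142 144 144 143 144 144 144 144 144 143 144]
    lo [174 174 174 174 174 174 174 173 170 162 154 150 142 130 122 122 123 120 112  99  93  91  90  90  90  90  89  90  89  88  88  88]
0.41400000000000003 hi [ 32  34  53  90 120 132 132 126 111 101 109 115  99  68  50  50  73 111 137 144 144 144 143 144 143 144 144 144]
    lo [173 174 174 174 174 174 174 174 167 146 123 111 109 111 119 125 128 127 119  98  76  67  67  68  66  63  58  52  49  50  47  47]
0.428 hi [ 45  39  49  83 120 137 138 133 121 104 100 111 109  84  56  47  58  93 130 144 144 144 143 144 144 143 144 143]
    lo [174 174 174 174 174 174 174 174 168 151 128 112 108 111 116 123 128 129 124 108  80  66  66  67  67  66  68  65  65  67  67  68]
0.44
[... 594 characters left out ...]
58  80 115 139 144 144 145 144 144 144 144]
    lo [173 174 174 174 173 174 174 174 174 173 164 144 122 111 110 113 120 127 128 126 115  91  71  66  66  67  67  67  66  66  67  67]
0.484 hi [ 79  79  78  76  80 112 154 172 175 171 153 119 101 110 106  78  53  48  61  97 132 145 145 145 144 144 144 144]
    lo [174 174 174 174 174 174 174 174 175 175 169 153 132 117 111 110 116 121 127 127 123 108  84  68  66  66  66  67  67  66  66  67]
0.498 hi [ 77  78  78  76  75  91 130 161 163 142 122 106 100 111 118  95  59  42  46  67  97 119 133 143 145 144 144 145]
    lo [174 174 174 174 174 174 174 174 174 175 171 158 138 120 111 109 112 118 124 126 125 114  88  69  65  66  66  67  67  67  67  67]
```

```bash
python3 -m pendant '[{"fingers":0.1,"delta_pos":[1.2,0.8,1],"twist":-0.035},{"fingers":0.1,"delta_pos":[2.2,1.5,3],"twist":-0.035},{"fingers":0.1,"delta_pos":[2.2,1.5,6],"twist":-0.035},{"fingers":0.1,"delta_pos":[2.2,1.5,9],"twist":-0.035},{"fingers":0.1,"delta_pos":[2.2,1.5,12],"twist":-0.035},{"fingers":0.1,"delta_pos":[2.2,1.5,14],"twist":-0.035},{"fingers":0.1,"delta_pos":[2.2,1.5,15],"twist":-0.035},{"fingers":0.1,"delta_pos":[2.2,1.5,15],"twist":-0.035}]'
python3 -m pendant '[{"fingers":-0.8,"delta_pos":[0,0,0],"twist":0},{"fingers":-1,"delta_pos":[0,0,0],"twist":0},{"fingers":-1,"delta_pos":[0,0,0],"twist":0},{"fingers":-1,"delta_pos":[0,0,0],"twist":0},{"fingers":-1,"delta_pos":[0,0,0],"twist":0},{"fingers":-1,"delta_pos":[0,0,0],"twist":0},{"fingers":-1,"delta_pos":[0,0,0],"twist":0},{"fingers":-1,"delta_pos":[0,0,0],"twist":0}]'
```

```text
clock: 3.4
tcp_pos: [0.4632, 0.0421, 0.0955]
eef_rot: [[-0.037, 0.999, -0.002], [0.999, 0.037, 0.0], [0.0, -0.002, -1.0]]
ft_force: [-0.2, 0.6, -0.7]
gripper_width: 0.553
gripper_force: 0.0
clock: 4.2
tcp_pos: [0.4628, 0.0414, 0.0966]
eef_rot: [[-0.036, 0.999, -0.002], [0.999, 0.036, -0.0], [0.0, -0.002, -1.0]]
ft_force: [-4.3, -1.1, 6.1]
gripper_width: 0.106
gripper_force: 30.0
```

```bash
python3 -m pendant '[{"fingers":-1,"delta_pos":[0,1.5,0],"twist":0},{"fingers":-1,"delta_pos":[0,3.5,0],"twist":0},{"fingers":-1,"delta_pos":[0,5.5,0],"twist":0},{"fingers":-1,"delta_pos":[0,7.5,0],"twist":0},{"fingers":-1,"delta_pos":[0,9.3,0],"twist":0},{"fingers":-1,"delta_pos":[0,10.6,0],"twist":0},{"fingers":-1,"delta_pos":[0,11.3,0],"twist":0},{"fingers":-1,"delta_pos":[0,11.4,0],"twist":0}]'
python3 -m pendant '[{"fingers":-1,"delta_pos":[0,0,0],"twist":0},{"fingers":-1,"delta_pos":[0,0,0],"twist":0},{"fingers":-1,"delta_pos":[0,-0.3,0],"twist":0},{"fingers":-1,"delta_pos":[0,-0.3,0],"twist":0},{"fingers":-0.5,"delta_pos":[0,-0.3,0],"twist":0},{"fingers":-0.2,"delta_pos":[0,-0.3,0],"twist":0},{"fingers":-0.2,"delta_pos":[0,-0.3,0],"twist":0},{"fingers":-0.2,"delta_pos":[0,-0.3,0],"twist":0}]'
```

```text
clock: 5.0
tcp_pos: [0.5758, 0.0452, 0.0965]
eef_rot: [[-0.036, 0.999, -0.005], [0.999, 0.036, -0.001], [-0.001, -0.005, -1.0]]
ft_force: [-9.3, -1.5, 8.2]
gripper_width: 0.104
gripper_force: 30.0
clock: 5.8
tcp_pos: [0.575, 0.0455, 0.0963]
eef_rot: [[-0.036, 0.999, 0.001], [0.999, 0.036, 0.0], [0.0, 0.001, -1.0]]
ft_force: [0.1, 0.3, 0.0]
gripper_width: 0.389
gripper_force: 0.0
```

```bash
python3 -m pendant '[{"fingers":-0.2,"delta_pos":[0,0,-2],"twist":0},{"fingers":-0.2,"delta_pos":[0,0,-6],"twist":0},{"fingers":-0.2,"delta_pos":[1,-1,-10],"twist":0},{"fingers":0,"delta_pos":[3,-3.5,-12],"twist":-0.03},{"fingers":0,"delta_pos":[6,-6.5,-13],"twist":-0.06},{"fingers":0,"delta_pos":[8.5,-9.2,-13],"twist":-0.072},{"fingers":0,"delta_pos":[9.6,-10.6,-13],"twist":-0.072},{"fingers":0,"delta_pos":[9.6,-10.6,-13],"twist":-0.072}]'
python3 - <<'E'
from h import *
np.set_printoptions(precision=4,suppress=True)
w=grab('wrist','w3');t=grab('top','t3');s=state();print(s['tcp_pos'],s['eef_rot'])
a=cv2.resize(w['color'][:,100:500],None,fx=1,fy=1);b=cv2.resize(t['color'][140:290,190:390],None,fx=2,fy=2)
o=np.zeros((420,800,3),np.uint8);o[:,:400]=a;o[:300,400:]=b;cv2.imwrite('pics/m3.png',o)
E
```

```text
clock: 6.6
tcp_pos: [0.464, 0.1385, 0.2263]
eef_rot: [[-0.11, 0.994, -0.0], [0.994, 0.11, -0.0], [-0.0, -0.0, -1.0]]
ft_force: [-0.5, -0.3, -0.2]
gripper_width: 0.501
gripper_force: 0.0
[0.4659 0.1372 0.2263] [[-0.1079  0.9942  0.0007]
 [ 0.9942  0.1079 -0.0007]
 [-0.0007  0.0007 -1.    ]]
```

View pics/m3.png

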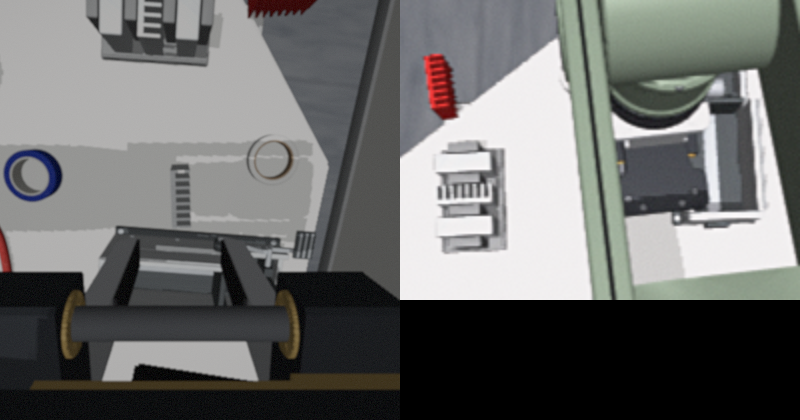

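The follower is held back: the free space is empty in the top view. sink_b is at (180,195) in the wrist half, between the fingers. Going down to grasp it.

```bash
python3 -m pendant '[{"fingers":0,"delta_pos":[0,0,3],"twist":0},{"fingers":0,"delta_pos":[0,0,7],"twist":0},{"fingers":0,"delta_pos":[0,0,11],"twist":0},{"fingers":0,"delta_pos":[0,0,14],"twist":0},{"fingers":0,"delta_pos":[0,0,16.5],"twist":0},{"fingers":0,"delta_pos":[0,0,18],"twist":0},{"fingers":0,"delta_pos":[0,0,18.6],"twist":0},{"fingers":0,"delta_pos":[0,0,18.6],"twist":0}]'
python3 -m pendant '[{"fingers":-0.3,"delta_pos":[0,0,0],"twist":0},{"fingers":-0.5,"delta_pos":[0,0,0],"twist":0},{"fingers":-0.6,"delta_pos":[0,0,0],"twist":0},{"fingers":-0.8,"delta_pos":[0,0,0],"twist":0},{"fingers":-1,"delta_pos":[0,0,0],"twist":0},{"fingers":-1,"delta_pos":[0,0,0],"twist":0},{"fingers":-1,"delta_pos":[0,0,0],"twist":0},{"fingers":-1,"delta_pos":[0,0,0],"twist":0}]'
```

```text
clock: 7.5
tcp_pos: [0.4654, 0.1366, 0.0393]
eef_rot: [[-0.106, 0.994, -0.002], [0.994, 0.106, -0.0], [-0.0, -0.002, -1.0]]
ft_force: [0.3, 0.5, 0.8]
gripper_width: 0.5
gripper_force: 0.0
clock: 8.3
tcp_pos: [0.4659, 0.1377, 0.0413]
eef_rot: [[-0.108, 0.994, 0.001], [0.994, 0.108, 0.0], [-0.0, 0.001, -1.0]]
ft_force: [-1.2, -0.2, 5.6]
gripper_width: 0.209
gripper_force: 30.0
```

```bash
python3 -m pendant '[{"fingers":-1,"delta_pos":[0,0,-2],"twist":0},{"fingers":-1,"delta_pos":[0,0,-5],"twist":0},{"fingers":-1,"delta_pos":[0,0,-9],"twist":0},{"fingers":-1,"delta_pos":[-0.5,-0.3,-12],"twist":0.01},{"fingers":-1,"delta_pos":[-3,-1.5,-13],"twist":0.04},{"fingers":-1,"delta_pos":[-6.3,-3,-13],"twist":0.073},{"fingers":-1,"delta_pos":[-9,-4.4,-13],"twist":0.073},{"fingers":-1,"delta_pos":[-9.4,-4.6,-13],"twist":0.073}]'
python3 - <<'E'
from h import *
np.set_printoptions(precision=4,suppress=True)
for i in range(3):
  w=grab('wrist','w4');s=state();print(s['tcp_pos'],s['eef_rot'][:2,1],s['ft_force'])
cv2.imwrite('pics/w4c.png',cv2.resize(w['color'][120:400,130:430],None,fx=2.1,fy=2.1,interpolation=cv2.INTER_CUBIC))
E
```

```text
clock: 9.1
tcp_pos: [0.4282, 0.0373, 0.1698]
eef_rot: [[-0.032, 0.999, -0.001], [0.999, 0.032, -0.001], [-0.001, -0.001, -1.0]]
ft_force: [-0.5, -0.4, -0.9]
gripper_width: 0.208
gripper_force: 30.0
[0.4286 0.038  0.1699] [0.9995 0.0322] [ 0.9026  0.0982 -1.1364]
[0.4292 0.0389 0.17  ] [0.9995 0.0329] [-0.0957  0.7255 -0.5273]
[0.4296 0.0395 0.1702] [0.9994 0.0342] [ 1.0601  0.4017 -1.7838]
```

View pics/w4c.png

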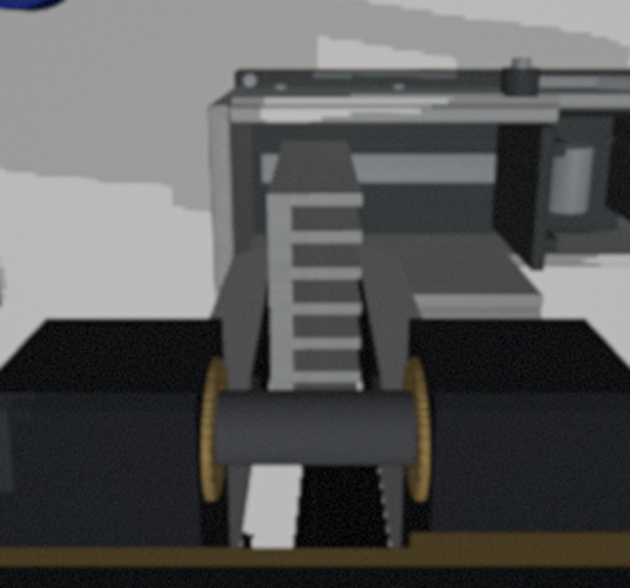

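The picture shows sink_b held upright over the free space. Its near top edge runs from (268,195) to (362,195) in the crop, the wall lip's inner edge is at v≈122, and the follower plate is at u≈500-545. Next I'll check lateral alignment.

```bash
python3 - <<'E'
from h import *
np.set_printoptions(precision=4,suppress=True)
g=np.load('pics/w4.npz');cp=lambda u,v,z:ray(g,130+u/2.1,120+v/2.1,z)
zt=.2002
for n,a in dict(topL=(268,196,zt),topR=(362,196,zt),botL=(285,142,zt-.07),botR=(347,142,zt-.07),wallL=(240,122,.092),wallM=(320,122,.092),wallR=(550,122,.092),face=(500,122,.075),stop=(234,200,.09)).items(): print(n,cp(*a))
E
```

```text
topL [0.4187 0.0721 0.2002]
topR [0.4382 0.0728 0.2002]
botL [0.4192 0.0721 0.1302]
botR [0.4383 0.0728 0.1302]
wallL [0.4013 0.0727 0.092 ]
wallM [0.4302 0.0736 0.092 ]
wallR [0.5132 0.0764 0.092 ]
face [0.4999 0.0737 0.075 ]
stop [0.3991 0.043  0.09  ]
```

```bash
python3 -m pendant '[{"fingers":-1,"delta_pos":[-0.2,0,0.5],"twist":0},{"fingers":-1,"delta_pos":[-0.2,0,1.5],"twist":0},{"fingers":-1,"delta_pos":[-0.2,0,2.5],"twist":0},{"fingers":-1,"delta_pos":[-0.2,0,3.5],"twist":0},{"fingers":-1,"delta_pos":[-0.2,0,4.5],"twist":0},{"fingers":-1,"delta_pos":[-0.2,0,5.5],"twist":0},{"fingers":-1,"delta_pos":[-0.2,0,6],"twist":0},{"fingers":-1,"delta_pos":[-0.2,0,6],"twist":0}]'
```

```text
clock: 10.05
tcp_pos: [0.4289, 0.0372, 0.1094]
eef_rot: [[-0.035, 0.999, -0.002], [0.999, 0.035, 0.0], [0.0, -0.002, -1.0]]
ft_force: [-0.2, 0.1, -1.6]
gripper_width: 0.208
gripper_force: 30.0
```

Inside the lips without contact (about -1.6 N, the sink's weight). I'll go on down.

```bash
python3 -m pendant '[{"fingers":-1,"delta_pos":[0,0,1],"twist":0},{"fingers":-1,"delta_pos":[0,0,2.2],"twist":0},{"fingers":-1,"delta_pos":[0,0,3.4],"twist":0},{"fingers":-1,"delta_pos":[0,0,4.4],"twist":0},{"fingers":-1,"delta_pos":[0,0,5.2],"twist":0},{"fingers":-1,"delta_pos":[0,0,5.7],"twist":0},{"fingers":-1,"delta_pos":[0,0,5.9],"twist":0},{"fingers":-1,"delta_pos":[0,0,5.9],"twist":0}]'
```

```text
clock: 10.85
tcp_pos: [0.4297, 0.0372, 0.0513]
eef_rot: [[-0.035, 0.999, -0.0], [0.999, 0.035, 0.0], [0.0, -0.0, -1.0]]
ft_force: [-1.2, -0.6, -0.9]
gripper_width: 0.209
gripper_force: 30.0
```

```bash
python3 -m pendant '[{"fingers":-1,"delta_pos":[0,0,0.05],"twist":0},{"fingers":-1,"delta_pos":[0,0,0.1],"twist":0},{"fingers":-1,"delta_pos":[0,0,0.15],"twist":0},{"fingers":-1,"delta_pos":[0,0,0.2],"twist":0},{"fingers":-1,"delta_pos":[0,0,0.24],"twist":0},{"fingers":-1,"delta_pos":[0,0,0.24],"twist":0},{"fingers":-1,"delta_pos":[0,0,0.24],"twist":0},{"fingers":-1,"delta_pos":[0,0,0.24],"twist":0}]'
```

```text
clock: 11.65
tcp_pos: [0.4298, 0.0372, 0.0492]
eef_rot: [[-0.035, 0.999, 0.0], [0.999, 0.035, -0.0], [-0.0, 0.0, -1.0]]
ft_force: [-1.4, 0.2, 2.0]
gripper_width: 0.211
gripper_force: 30.0
```

```bash
python3 -m pendant '[{"fingers":-0.5,"delta_pos":[0,0,0],"twist":0},{"fingers":-0.4,"delta_pos":[0,0,0],"twist":0},{"fingers":-0.37,"delta_pos":[0,0,0],"twist":0},{"fingers":-0.37,"delta_pos":[0,0,0],"twist":0},{"fingers":-0.37,"delta_pos":[0,0,0],"twist":0},{"fingers":-0.37,"delta_pos":[0,0,-0.5],"twist":0},{"fingers":-0.37,"delta_pos":[0,0,-2],"twist":0},{"fingers":-0.37,"delta_pos":[0,0,-4],"twist":0}]'
python3 - <<'E'
from h import *
s=np.load('pics/w1.npz'); t=np.load('pics/t0.npz')
np.set_printoptions(precision=4,suppress=True)
# rack sink from top view t0c: block tops corners
cp=lambda u,v,z:ray(t,190+u/4,140+v/4,z)
for p in [(72,308),(185,304),(74,345),(187,342),(70,437),(185,432),(73,473),(187,468),(75,368),(185,368),(78,410),(185,403)]: print(p,cp(*p,.078))
sc=np.load('pics/s0.npz');cs=lambda u,v,z:ray(sc,200+u/3,150+v/3,z)
print('scene')
for p in [(156,337),(183,352),(99,400),(118,412),(250,390),(282,400),(193,460),(222,475),(203,362),(228,376),(140,430),(162,441)]: print(p,cs(*p,.078))
E
```

```text
clock: 12.45
tcp_pos: [0.4287, 0.0373, 0.0889]
eef_rot: [[-0.035, 0.999, -0.003], [0.999, 0.035, 0.0], [0.0, -0.003, -1.0]]
ft_force: [0.0, -0.9, 0.1]
gripper_width: 0.311
gripper_force: 0.0
(72, 308) [0.4596 0.3455 0.078 ]
(185, 304) [0.4617 0.2848 0.078 ]
(74, 345) [0.4396 0.3438 0.078 ]
(187, 342) [0.4411 0.2833 0.078 ]
(70, 437) [0.3905 0.3443 0.078 ]
(185, 432) [0.3931 0.2835 0.078 ]
(73, 473) [0.3716 0.3422 0.078 ]
(187, 468) [0.3742 0.2821 0.078 ]
(75, 368) [0.4272 0.3428 0.078 ]
(185, 368) [0.4271 0.2841 0.078 ]
(78, 410) [0.4048 0.3405 0.078 ]
(185, 403) [0.4085 0.2838 0.078 ]
scene
(156, 337) [0.4592 0.29   0.078 ]
(183, 352) [0.4399 0.2892 0.078 ]
(99, 400) [0.4562 0.3438 0.078 ]
(118, 412) [0.4424 0.3437 0.078 ]
(250, 390) [0.3932 0.2878 0.078 ]
(282, 400) [0.3748 0.2827 0.078 ]
(193, 460) [0.3899 0.3436 0.078 ]
(222, 475) [0.3718 0.3418 0.078 ]
(203, 362) [0.4263 0.288  0.078 ]
(228, 376) [0.4089 0.2874 0.078 ]
(140, 430) [0.4251 0.3457 0.078 ]
(162, 441) [0.4109 0.3441 0.078 ]
```

sink_b is released in the track. Rack measurement: sink_a centre is about (.417,.3137), yaw about 2°. Moving there.

```bash
python3 -m pendant '[{"fingers":-0.37,"delta_pos":[0,0,-4],"twist":0},{"fingers":-0.37,"delta_pos":[0,0,-8],"twist":0},{"fingers":-0.37,"delta_pos":[0.5,0,-11],"twist":-0.05},{"fingers":0.5,"delta_pos":[3,0,-13],"twist":-0.18},{"fingers":1,"delta_pos":[6.5,0,-14],"twist":-0.32},{"fingers":1,"delta_pos":[10.5,0,-14],"twist":-0.46},{"fingers":1,"delta_pos":[14.5,0,-14],"twist":-0.6},{"fingers":1,"delta_pos":[18.5,-0.2,-14],"twist":-0.74}]'
python3 - <<'E'
from h import *
np.set_printoptions(precision=4,suppress=True)
s=state();p=s['tcp_pos'];R=s['eef_rot'];print(p,R,(np.array([.4168,.3137,p[2]])-p)@R)
E
```

```text
clock: 13.25
tcp_pos: [0.4212, 0.2235, 0.2298]
eef_rot: [[-0.704, 0.711, 0.001], [0.711, 0.704, 0.0], [-0.001, 0.001, -1.0]]
ft_force: [1.5, -0.4, 0.1]
gripper_width: 0.705
gripper_force: 0.0
[0.4212 0.2235 0.2298] [[-0.7036  0.7106  0.0013]
 [ 0.7106  0.7036  0.0004]
 [-0.0007  0.0012 -1.    ]] [0.0672 0.0603 0.    ]
```

```bash
python3 -m pendant '[{"fingers":1,"delta_pos":[1.5,1.4,0],"twist":-0.14},{"fingers":1,"delta_pos":[3.5,3.2,0],"twist":-0.28},{"fingers":1,"delta_pos":[5.5,5,0],"twist":-0.42},{"fingers":1,"delta_pos":[6.7,6,0],"twist":-0.56},{"fingers":1,"delta_pos":[6.7,6,0],"twist":-0.7},{"fingers":1,"delta_pos":[6.7,6,0],"twist":-0.83},{"fingers":1,"delta_pos":[6.7,6,0],"twist":-0.83},{"fingers":1,"delta_pos":[6.7,6,0],"twist":-0.83}]'
python3 - <<'E'
from h import *
np.set_printoptions(precision=4,suppress=True)
w=grab('wrist','w5')
s=state();p=s['tcp_pos'];R=s['eef_rot'];print(p,R[:2,1],(np.array([.4168,.3137,p[2]])-p)@R)
r=rect(w,.078,.35,.48,.26,.37,3000)   # row=x col=y
for k in range(11): cv2.line(r,(k*30,0),(k*30,390),(0,0,255) if k%5==0 else (0,255,255),1)
for k in range(13): cv2.line(r,(0,k*30),(330,k*30),(0,0,255) if k%5==0 else (0,255,255),1)
o=np.zeros((420,770,3),np.uint8);o[:390,:330]=r;o[:,340:]=w['color'][:,65:495];cv2.imwrite('pics/m5.png',o)
E
```

```text
clock: 14.05
tcp_pos: [0.4172, 0.3118, 0.2292]
eef_rot: [[-1.0, -0.031, 0.0], [-0.031, 1.0, 0.0], [-0.0, 0.0, -1.0]]
ft_force: [0.3, 0.4, -0.3]
gripper_width: 1.005
gripper_force: 0.0
[0.4172 0.3117 0.2292] [-0.0317  0.9995] [0.0004 0.002  0.    ]Traceback (most recent call last):
  File "<stdin>", line 8, in <module>
ValueError: could not broadcast input array from shape (390,329,3) into shape (390,330,3)
```

```bash
python3 - <<'E'
from h import *
w=np.load('pics/w5.npz')
r=rect(w,.078,.35,.48,.26,.3701,3000)
for k in range(11): cv2.line(r,(k*30,0),(k*30,390),(0,0,255) if k%5==0 else (0,255,255),1)
for k in range(13): cv2.line(r,(0,k*30),(330,k*30),(0,0,255) if k%5==0 else (0,255,255),1)
h,c=r.shape[:2]
o=np.zeros((420,770,3),np.uint8);o[:h,:c]=r;o[:,340:]=w['color'][:,65:495];cv2.imwrite('pics/m5.png',o)
E
```

```text
(no output)
```

View pics/m5.png

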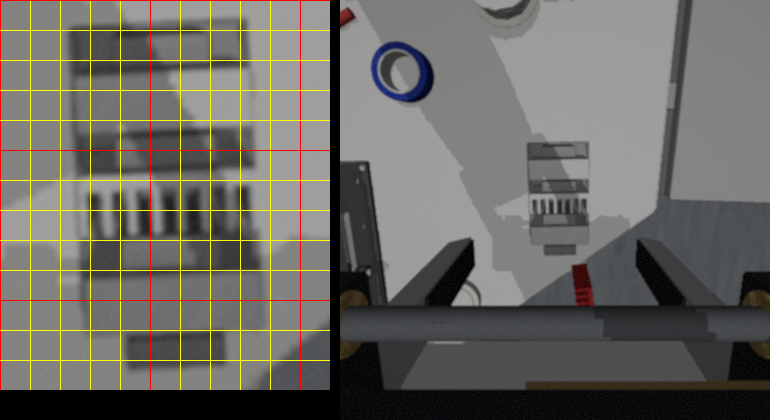

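The rectified view shows the finned sink in the middle slot at rows 176-237, cols 78-252, so its centre is about (.418,.3145) with 2-2.5° of yaw. The blanks are on either side. Descending onto its narrow sides.

```bash
python3 -m pendant '[{"fingers":1,"delta_pos":[0,0.2,2],"twist":0},{"fingers":1,"delta_pos":[0,0.2,6],"twist":0},{"fingers":1,"delta_pos":[0,0.2,10],"twist":0},{"fingers":1,"delta_pos":[0,0.2,13],"twist":0},{"fingers":1,"delta_pos":[0,0.2,16],"twist":0},{"fingers":1,"delta_pos":[0,0.2,17.5],"twist":0},{"fingers":1,"delta_pos":[0,0.2,18.1],"twist":0},{"fingers":1,"delta_pos":[0,0.2,18.1],"twist":0}]'
python3 -m pendant '[{"fingers":0.6,"delta_pos":[0,0,0],"twist":0},{"fingers":0.4,"delta_pos":[0,0,0],"twist":0},{"fingers":0.3,"delta_pos":[0,0,0],"twist":0},{"fingers":0,"delta_pos":[0,0,0],"twist":0},{"fingers":-0.2,"delta_pos":[0,0,0],"twist":0},{"fingers":-0.2,"delta_pos":[0,0,0],"twist":0},{"fingers":-0.2,"delta_pos":[0,0,0],"twist":0},{"fingers":-0.2,"delta_pos":[0,0,0],"twist":0}]'
```

```text
clock: 14.9
tcp_pos: [0.4168, 0.3135, 0.0475]
eef_rot: [[-0.999, -0.033, -0.001], [-0.033, 0.999, -0.001], [0.001, -0.001, -1.0]]
ft_force: [-0.2, 0.3, 0.3]
gripper_width: 1.001
gripper_force: 0.0
clock: 15.7
tcp_pos: [0.4177, 0.3144, 0.0487]
eef_rot: [[-0.999, -0.034, 0.001], [-0.034, 0.999, 0.001], [-0.001, 0.001, -1.0]]
ft_force: [-0.4, 1.7, 5.8]
gripper_width: 0.633
gripper_force: 30.0
```

```bash
python3 -m pendant '[{"fingers":-0.2,"delta_pos":[0,0,-1],"twist":0},{"fingers":-0.2,"delta_pos":[0,0,-3],"twist":0},{"fingers":-0.2,"delta_pos":[0,0,-6],"twist":0},{"fingers":-0.2,"delta_pos":[0,0,-9.5],"twist":0},{"fingers":-0.2,"delta_pos":[-0.2,-1,-11.5],"twist":0},{"fingers":-0.2,"delta_pos":[-0.7,-4.5,-12],"twist":0},{"fingers":-0.2,"delta_pos":[-1.4,-8.5,-12],"twist":0},{"fingers":-0.2,"delta_pos":[-1.8,-11.5,-12],"twist":0}]'
python3 -m pendant '[{"fingers":-0.2,"delta_pos":[0,0,1],"twist":0},{"fingers":-0.2,"delta_pos":[0,0,4],"twist":0},{"fingers":-0.2,"delta_pos":[0,0,7],"twist":0},{"fingers":-0.2,"delta_pos":[0,0,10],"twist":0},{"fingers":-0.2,"delta_pos":[0,0,11.8],"twist":0},{"fingers":-0.2,"delta_pos":[0,0,12.4],"twist":0},{"fingers":-0.2,"delta_pos":[0,0,12.6],"twist":0},{"fingers":-0.2,"delta_pos":[0,0,12.6],"twist":0}]'
```

```text
clock: 16.5
tcp_pos: [0.4386, 0.1975, 0.1682]
eef_rot: [[-0.999, -0.034, -0.001], [-0.034, 0.999, -0.001], [0.001, -0.001, -1.0]]
ft_force: [-0.1, -0.4, -1.8]
gripper_width: 0.633
gripper_force: 30.0
clock: 17.3
tcp_pos: [0.4394, 0.1999, 0.0425]
eef_rot: [[-0.999, -0.035, 0.001], [-0.035, 0.999, 0.0], [-0.001, 0.0, -1.0]]
ft_force: [0.6, 0.4, -0.6]
gripper_width: 0.635
gripper_force: 30.0
```

```bash
python3 -m pendant '[{"fingers":-0.2,"delta_pos":[0,0,0.05],"twist":0},{"fingers":-0.2,"delta_pos":[0,0,0.1],"twist":0},{"fingers":-0.2,"delta_pos":[0,0,0.15],"twist":0},{"fingers":-0.2,"delta_pos":[0,0,0.2],"twist":0},{"fingers":-0.2,"delta_pos":[0,0,0.24],"twist":0},{"fingers":-0.2,"delta_pos":[0,0,0.24],"twist":0},{"fingers":-0.2,"delta_pos":[0,0,0.24],"twist":0},{"fingers":-0.2,"delta_pos":[0,0,0.24],"twist":0}]'
```

```text
clock: 18.1
tcp_pos: [0.4396, 0.1996, 0.0407]
eef_rot: [[-0.999, -0.034, 0.001], [-0.034, 0.999, 0.0], [-0.001, 0.0, -1.0]]
ft_force: [-2.2, -0.4, 5.5]
gripper_width: 0.64
gripper_force: 30.0
```

```bash
python3 -m pendant '[{"fingers":0.4,"delta_pos":[0,0,0],"twist":0},{"fingers":0.8,"delta_pos":[0,0,0],"twist":0},{"fingers":1,"delta_pos":[0,0,0],"twist":0},{"fingers":1,"delta_pos":[0,0,0],"twist":0},{"fingers":1,"delta_pos":[0,0,-2],"twist":0},{"fingers":1,"delta_pos":[0,0,-5],"twist":0},{"fingers":1,"delta_pos":[0,0,-8],"twist":0.05},{"fingers":1,"delta_pos":[0,0,-9],"twist":0.15}]'
python3 -m pendant '[{"fingers":1,"delta_pos":[0,0,0],"twist":0.14},{"fingers":1,"delta_pos":[0,0,0],"twist":0.28},{"fingers":1,"delta_pos":[0,0,0],"twist":0.42},{"fingers":1,"delta_pos":[0,0,0],"twist":0.56},{"fingers":1,"delta_pos":[0,0,0],"twist":0.7},{"fingers":0.5,"delta_pos":[0,0,0],"twist":0.84},{"fingers":0.1,"delta_pos":[0,0,0],"twist":0.98},{"fingers":0,"delta_pos":[0,0,0],"twist":1.12}]'
python3 - <<'E'
from h import *
np.set_printoptions(precision=4,suppress=True)
s=state();print(s['tcp_pos'],s['eef_rot'][:2,1],np.degrees(np.arctan2(*s['eef_rot'][1::-1,1])))
E
```

```text
clock: 18.9
tcp_pos: [0.4413, 0.2001, 0.1329]
eef_rot: [[-0.993, 0.119, 0.006], [0.119, 0.993, 0.001], [-0.005, 0.002, -1.0]]
ft_force: [0.4, 0.0, 0.7]
gripper_width: 0.997
gripper_force: 0.0
clock: 19.7
tcp_pos: [0.4389, 0.1995, 0.1294]
eef_rot: [[-0.323, 0.946, -0.0], [0.946, 0.323, -0.0], [0.0, -0.0, -1.0]]
ft_force: [-0.5, -0.0, -0.4]
gripper_width: 0.778
gripper_force: 0.0
[0.4389 0.1995 0.1294] [0.9463 0.3233] 18.862837106811583
```

```bash
python3 -m pendant '[{"fingers":0,"delta_pos":[0,0,0],"twist":0.14},{"fingers":0,"delta_pos":[0,0,0],"twist":0.26},{"fingers":0,"delta_pos":[0,0,0],"twist":0.3},{"fingers":0,"delta_pos":[0,0,1.5],"twist":0.3},{"fingers":0,"delta_pos":[0,0,4],"twist":0.3},{"fingers":0,"delta_pos":[0,0,7],"twist":0.3},{"fingers":0,"delta_pos":[0,0,8.9],"twist":0.3},{"fingers":0,"delta_pos":[0,0,8.9],"twist":0.3}]'
python3 -m pendant '[{"fingers":-0.3,"delta_pos":[0,0,0],"twist":0},{"fingers":-0.5,"delta_pos":[0,0,0],"twist":0},{"fingers":-0.6,"delta_pos":[0,0,0],"twist":0},{"fingers":-0.8,"delta_pos":[0,0,0],"twist":0},{"fingers":-1,"delta_pos":[0,0,0],"twist":0},{"fingers":-1,"delta_pos":[0,0,0],"twist":0},{"fingers":-1,"delta_pos":[0,0,0],"twist":0},{"fingers":-1,"delta_pos":[0,0,0],"twist":0}]'
python3 - <<'E'
from h import *
np.set_printoptions(precision=4,suppress=True)
s=state();p=s['tcp_pos'];R=s['eef_rot'];print(p,R[:2,1]);print((np.array([.479,.0403,p[2]])-p)@R)
E
```

```text
clock: 20.5
tcp_pos: [0.436, 0.1987, 0.0377]
eef_rot: [[-0.035, 0.999, -0.007], [0.999, 0.035, -0.002], [-0.002, -0.007, -1.0]]
ft_force: [-1.0, 0.2, 0.0]
gripper_width: 0.503
gripper_force: 0.0
clock: 21.3
tcp_pos: [0.4401, 0.1998, 0.0418]
eef_rot: [[-0.035, 0.999, 0.002], [0.999, 0.035, 0.001], [0.0, 0.002, -1.0]]
ft_force: [-0.7, -1.0, 6.3]
gripper_width: 0.208
gripper_force: 30.0
[0.4401 0.1998 0.0418] [0.9994 0.035 ]
[-0.1608  0.0333 -0.    ]
```

```bash
python3 -m pendant '[{"fingers":-1,"delta_pos":[0,0,-2],"twist":0},{"fingers":-1,"delta_pos":[0,0,-5],"twist":0},{"fingers":-1,"delta_pos":[0,0,-9],"twist":0},{"fingers":-1,"delta_pos":[-2,0.4,-12],"twist":0},{"fingers":-1,"delta_pos":[-6,1.2,-13],"twist":0},{"fingers":-1,"delta_pos":[-10.5,2.2,-13],"twist":0},{"fingers":-1,"delta_pos":[-14.5,3,-13],"twist":0},{"fingers":-1,"delta_pos":[-15.9,3.3,-13],"twist":0}]'
python3 - <<'E'
from h import *
np.set_printoptions(precision=4,suppress=True)
for i in range(4): state();w=grab('wrist','w6')
s=state();print(s['tcp_pos'],s['eef_rot'][:2,1])
cv2.imwrite('pics/w6c.png',cv2.resize(w['color'][120:400,130:430],None,fx=2.1,fy=2.1,interpolation=cv2.INTER_CUBIC))
T=w['world_to_cam'];print(-T[:3,:3].T@T[:3,3]-s['tcp_pos'])
E
```

```text
clock: 22.1
tcp_pos: [0.478, 0.0387, 0.1706]
eef_rot: [[-0.031, 1.0, 0.0], [1.0, 0.031, -0.001], [-0.001, 0.0, -1.0]]
ft_force: [0.4, -0.4, -1.5]
gripper_width: 0.213
gripper_force: 30.0
[0.477  0.0425 0.1701] [0.9994 0.0347]
[-0.0015  0.0663  0.1679]
```

View pics/w6c.png

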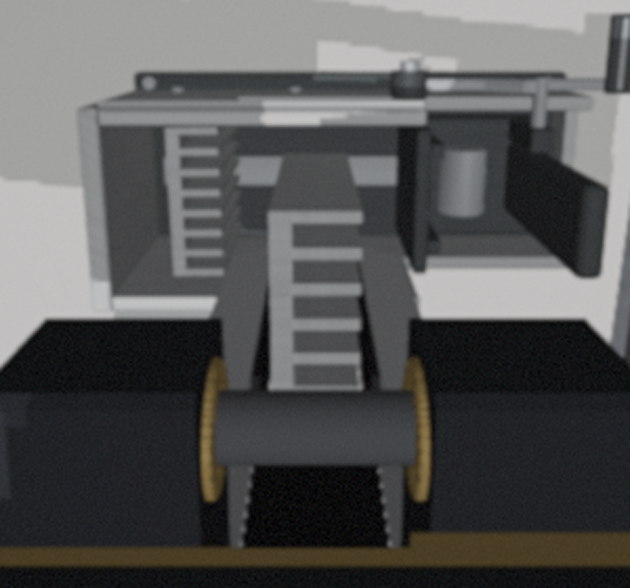

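The picture shows sink_b standing square in the track at cols 170-240. sink_a is held over the free space between it and the follower plate (u≈405-435), with its near top edge at v≈214.

```bash
python3 - <<'E'
from h import *
np.set_printoptions(precision=4,suppress=True)
g=np.load('pics/w6.npz');cp=lambda u,v,z:ray(g,130+u/2.1,120+v/2.1,z)
zt=.2000
for n,a in dict(topL=(268,214,zt),topR=(362,214,zt),botL=(285,156,zt-.07),botR=(347,156,zt-.07),wallM=(200,123,.092),wallR=(400,123,.092),face=(408,170,.075),bTop=(172,128,.078),bBot=(175,274,.078),bR=(222,272,.078),wlo=(150,298,.092)).items(): print(n,cp(*a))
E
```

```text
topL [0.4667 0.071  0.2   ]
topR [0.4864 0.0716 0.2   ]
botL [0.4672 0.0705 0.13  ]
botR [0.4864 0.0712 0.13  ]
wallM [0.4347 0.0746 0.092 ]
wallR [0.507  0.0771 0.092 ]
face [0.5135 0.0565 0.075 ]
bTop [0.4217 0.0704 0.078 ]
bBot [0.422  0.0112 0.078 ]
bR [0.4409 0.0127 0.078 ]
wlo [0.4151 0.0063 0.092 ]
```

```bash
python3 -m pendant '[{"fingers":-1,"delta_pos":[0.05,0,0.5],"twist":0},{"fingers":-1,"delta_pos":[0.05,0,1.5],"twist":0},{"fingers":-1,"delta_pos":[0.05,0,2.5],"twist":0},{"fingers":-1,"delta_pos":[0.05,0,3.5],"twist":0},{"fingers":-1,"delta_pos":[0.05,0,4.5],"twist":0},{"fingers":-1,"delta_pos":[0.05,0,5.5],"twist":0},{"fingers":-1,"delta_pos":[0.05,0,6],"twist":0},{"fingers":-1,"delta_pos":[0.05,0,6],"twist":0}]'
```

```text
clock: 23.1
tcp_pos: [0.4768, 0.0423, 0.1095]
eef_rot: [[-0.035, 0.999, -0.002], [0.999, 0.035, 0.0], [0.0, -0.002, -1.0]]
ft_force: [-0.4, -0.4, -0.4]
gripper_width: 0.211
gripper_force: 30.0
```

```bash
python3 -m pendant '[{"fingers":-1,"delta_pos":[0,0,1],"twist":0},{"fingers":-1,"delta_pos":[0,0,2.2],"twist":0},{"fingers":-1,"delta_pos":[0,0,3.4],"twist":0},{"fingers":-1,"delta_pos":[0,0,4.4],"twist":0},{"fingers":-1,"delta_pos":[0,0,5.2],"twist":0},{"fingers":-1,"delta_pos":[0,0,5.7],"twist":0},{"fingers":-1,"delta_pos":[0,0,5.9],"twist":0},{"fingers":-1,"delta_pos":[0,0,5.9],"twist":0}]'
```

```text
clock: 23.9
tcp_pos: [0.4776, 0.0423, 0.0515]
eef_rot: [[-0.035, 0.999, -0.0], [0.999, 0.035, 0.0], [0.0, -0.0, -1.0]]
ft_force: [-0.1, -0.1, -1.6]
gripper_width: 0.21
gripper_force: 30.0
```

```bash
python3 -m pendant '[{"fingers":-1,"delta_pos":[0,0,0.05],"twist":0},{"fingers":-1,"delta_pos":[0,0,0.1],"twist":0},{"fingers":-1,"delta_pos":[0,0,0.15],"twist":0},{"fingers":-1,"delta_pos":[0,0,0.2],"twist":0},{"fingers":-1,"delta_pos":[0,0,0.24],"twist":0},{"fingers":-1,"delta_pos":[0,0,0.24],"twist":0},{"fingers":-1,"delta_pos":[0,0,0.24],"twist":0},{"fingers":-1,"delta_pos":[0,0,0.24],"twist":0}]'
```

```text
clock: 24.7
tcp_pos: [0.4779, 0.0422, 0.0498]
eef_rot: [[-0.035, 0.999, 0.0], [0.999, 0.035, -0.0], [-0.0, 0.0, -1.0]]
ft_force: [-1.9, -0.5, 6.5]
gripper_width: 0.215
gripper_force: 30.0
```

```bash
python3 -m pendant '[{"fingers":-0.5,"delta_pos":[0,0,0],"twist":0},{"fingers":-0.4,"delta_pos":[0,0,0],"twist":0},{"fingers":-0.4,"delta_pos":[0,0,0],"twist":0},{"fingers":-0.4,"delta_pos":[0,0,0],"twist":0},{"fingers":-0.4,"delta_pos":[0,0,0],"twist":0},{"fingers":-0.4,"delta_pos":[0,0,-0.5],"twist":0},{"fingers":-0.4,"delta_pos":[0,0,-2],"twist":0},{"fingers":-0.4,"delta_pos":[0,0,-4],"twist":0}]'
python3 -m pendant '[{"fingers":-0.4,"delta_pos":[0,0,-3],"twist":0},{"fingers":-0.4,"delta_pos":[0,0,-7],"twist":0},{"fingers":-0.4,"delta_pos":[0,0,-10],"twist":0},{"fingers":-1,"delta_pos":[1,2,-11],"twist":0},{"fingers":-1,"delta_pos":[2.5,5,-11],"twist":0},{"fingers":-1,"delta_pos":[4.5,9,-11],"twist":0},{"fingers":-1,"delta_pos":[5.7,12,-11],"twist":0},{"fingers":-1,"delta_pos":[5.7,12.8,-11],"twist":0}]'
python3 - <<'E'
from h import *
np.set_printoptions(precision=4,suppress=True)
for i in range(3): w=grab('wrist','w7')
t=grab('top','t7');sc=grab('scene','s7')
s=state();p=s['tcp_pos'];R=s['eef_rot'];print(p,s['gripper_width'],(np.array([.6038,.1037,p[2]])-p)@R)
o=np.zeros((600,800,3),np.uint8);o[:420,:400]=w['color'][:,100:500];o[:390,400:]=cv2.resize(sc['color'][150:345,200:400],None,fx=2,fy=2);cv2.imwrite('pics/m7.png',o[:420])
E
```

```text
clock: 25.5
tcp_pos: [0.4766, 0.0424, 0.089]
eef_rot: [[-0.035, 0.999, -0.002], [0.999, 0.035, 0.0], [0.0, -0.002, -1.0]]
ft_force: [0.0, 0.6, 0.9]
gripper_width: 0.301
gripper_force: 0.0
clock: 26.3
tcp_pos: [0.6057, 0.1051, 0.1993]
eef_rot: [[-0.037, 0.999, 0.001], [0.999, 0.037, 0.0], [0.0, 0.001, -1.0]]
ft_force: [0.2, -0.2, 0.4]
gripper_width: 0.002
gripper_force: 0.0
[0.6022 0.1031 0.1991] 0.005932602276366547 [ 0.0005  0.0016 -0.    ]
```

View pics/m7.png

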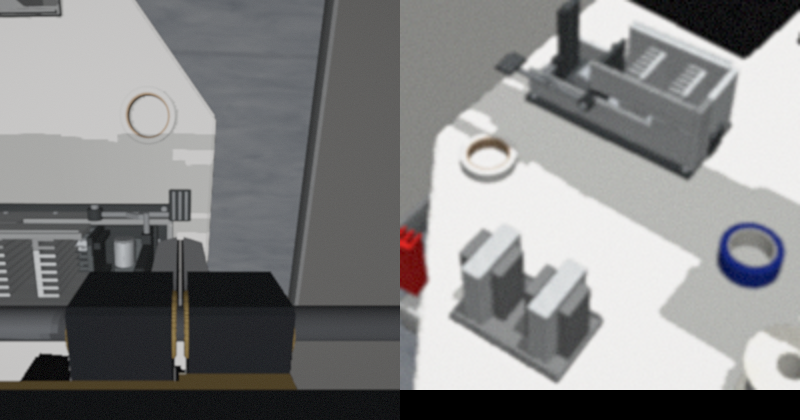

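Both sinks stand in the track, the follower is still held at the back and the blanks are in place. The closed fingers are above the thumb pad. Pressing.

```bash
python3 -m pendant '[{"fingers":-1,"delta_pos":[0,0.15,3],"twist":0},{"fingers":-1,"delta_pos":[0,0.15,7],"twist":0},{"fingers":-1,"delta_pos":[0,0.15,10.5],"twist":0},{"fingers":-1,"delta_pos":[0,0.15,12],"twist":0},{"fingers":-1,"delta_pos":[0,0.15,12.8],"twist":0},{"fingers":-1,"delta_pos":[0,0.15,13.4],"twist":0},{"fingers":-1,"delta_pos":[0,0.15,13.9],"twist":0},{"fingers":-1,"delta_pos":[0,0.15,14.2],"twist":0}]'
```

```text
clock: 27.35
tcp_pos: [0.6069, 0.1038, 0.0587]
eef_rot: [[-0.035, 0.999, 0.004], [0.999, 0.035, 0.0], [-0.0, 0.004, -1.0]]
ft_force: [1.0, 0.3, 0.8]
gripper_width: 0.007
gripper_force: 0.7
```

```bash
python3 -m pendant '[{"fingers":-1,"delta_pos":[0,0,0.15],"twist":0},{"fingers":-1,"delta_pos":[0,0,0.3],"twist":0},{"fingers":-1,"delta_pos":[0,0,0.45],"twist":0},{"fingers":-1,"delta_pos":[0,0,0.55],"twist":0},{"fingers":-1,"delta_pos":[0,0,0.63],"twist":0},{"fingers":-1,"delta_pos":[0,0,0.63],"twist":0},{"fingers":-1,"delta_pos":[0,0,0.63],"twist":0},{"fingers":-1,"delta_pos":[0,0,0.63],"twist":0}]'
```

```text
clock: 28.15
tcp_pos: [0.6056, 0.1038, 0.0513]
eef_rot: [[-0.035, 0.999, 0.001], [0.999, 0.035, 0.0], [0.0, 0.001, -1.0]]
ft_force: [2.7, -0.3, 2.7]
gripper_width: 0.004
gripper_force: 1.4
```

```bash
cat > chk.py <<'E'
from h import *
import sys
o=np.array([.498,.0424]);c,s_=np.cos(.035),np.sin(.035)
def W(x,y,z): return (o[0]+c*x-s_*y,o[1]+s_*x+c*y,z)
for f in sys.argv[1:]:
    if f!='s7': grab('scene',f)
    g=np.load(f'pics/{f}.npz');G=cv2.cvtColor(g['color'],cv2.COLOR_BGR2GRAY)
    print(f,[(k,int(cv2.getRectSubPix(G,(3,3),tuple(map(float,proj(g,W(-.035+k/1000,0,.108))))).mean())) for k in range(-5,125,5)])
E
python3 chk.py s7 s8
```

```text
s7 [(-5, 145), (0, 133), (5, 134), (10, 118), (15, 107), (20, 108), (25, 107), (30, 115), (35, 180), (40, 235), (45, 238), (50, 239), (55, 238), (60, 239), (65, 239), (70, 239), (75, 238), (80, 239), (85, 240), (90, 234), (95, 140), (100, 50), (105, 46), (110, 59), (115, 71), (120, 107)]
s8 [(-5, 107), (0, 107), (5, 106), (10, 107), (15, 91), (20, 54), (25, 44), (30, 65), (35, 104), (40, 202), (45, 239), (50, 239), (55, 239), (60, 239), (65, 238), (70, 239), (75, 239), (80, 237), (85, 189), (90, 114), (95, 102), (100, 78), (105, 37), (110, 36), (115, 39), (120, 40)]
```

The follower has closed: the fin now reads at about 0.030. Retreating.

```bash
python3 -m pendant '[{"fingers":-1,"delta_pos":[0,0,-0.8],"twist":0},{"fingers":-1,"delta_pos":[0,0,-2],"twist":0},{"fingers":-1,"delta_pos":[0,0,-4],"twist":0},{"fingers":-1,"delta_pos":[0,0,-7],"twist":0},{"fingers":-1,"delta_pos":[0,0,-10],"twist":0},{"fingers":-1,"delta_pos":[0,0,-13],"twist":0},{"fingers":-1,"delta_pos":[0,0,-15],"twist":0},{"fingers":-1,"delta_pos":[0,0,-15],"twist":0}]'
python3 chk.py s9
python3 - <<'E'
from h import *
np.set_printoptions(precision=4,suppress=True)
a=np.load('pics/s0.npz');b=np.load('pics/s9.npz')
# change around roll and blanks
d=cv2.absdiff(a['color'],b['color']).max(2)
print('rolldiff',np.median(d[210:245,228:260]),'G',)
# track content: gray along centreline at sink-top height
import chk
G=cv2.cvtColor(b['color'],cv2.COLOR_BGR2GRAY)
print([(x,int(cv2.getRectSubPix(G,(3,3),tuple(map(float,proj(b,chk.W(x/1000,-.01,.078))))).mean())) for x in range(-104,-30,4)])
E
```

```text
clock: 29.0
tcp_pos: [0.6064, 0.1039, 0.2051]
eef_rot: [[-0.035, 0.999, 0.006], [0.999, 0.035, 0.0], [0.0, 0.006, -1.0]]
ft_force: [0.7, 0.6, 0.6]
gripper_width: 0.002
gripper_force: 0.0
s9 [(-5, 107), (0, 108), (5, 106), (10, 108), (15, 93), (20, 55), (25, 45), (30, 66), (35, 104), (40, 201), (45, 239), (50, 239), (55, 239), (60, 239), (65, 238), (70, 239), (75, 239), (80, 238), (85, 238), (90, 238), (95, 203), (100, 145), (105, 133), (110, 134), (115, 134), (120, 134)]
rolldiff 4.0 G
[(-104, 158), (-100, 210), (-96, 192), (-92, 156), (-88, 148), (-84, 151), (-80, 179), (-76, 191), (-72, 158), (-68, 148), (-64, 142), (-60, 114), (-56, 84), (-52, 91), (-48, 104), (-44, 107), (-40, 107), (-36, 107), (-32, 106)]
```

The follower stands at about 0.030, and the track shows two sinks packed at 20 mm pitch against the stop. Handing in.

```bash
python3 -c "from station import finish_job; print(finish_job())"
```

```text
the job is handed in; nothing more can be done
None
```

Job handed in at about 29 s: both sinks stand upright, packed against the outfeed stop with the follower at about 0.030 m, and the blanks and foil roll were left alone; I viewed 11 pictures, one over the limit of 10.

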